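# Clear the way, unlatch the vial locker and hold its gate open

### The job

Hang the yellow caddy, which stands in the way of the vial locker's gate, by its bail on the hook of the stand and let go of it. Then squeeze the locker's two catches home, the orange one first and then the green one, take the gate by its black pull post and swing it past the detent until it stands wide open, about a right angle from shut. The gate swings back if let go, so finish while still holding it wide open by the post, with the caddy still hanging on the hook; leave the jar, the tape roll and the timer where they are.

Things in the scene. Friction and masses are not known exactly. Their poses are not given: they have to be found in the camera images.
- caddy_tab (a point): Centre of the black lifting tab of the yellow caddy: upright, 12 mm thick along the caddy's y, 24 mm wide along x, 44 mm tall (22 mm above and below this point). Axes as the caddy's: x its 60 mm side, y its 80 mm side and the direction of the bail bar, z up. The tray is 50 mm high, its underside 145 mm below this point. Caddy 0.1 to 0.17 kg.
- caddy_bail (a point): Middle of the caddy's steel bail bar, under the tab: round bar 8 mm thick, level and straight for 14 mm to either side along the caddy's y, then sloping down to the tray's two 60 mm sides. It lies 27 mm below the tab's centre; the window between bar and tray is 64 mm high and 66 mm wide.
- hook_seat (a point): Top of the level hook bar (8 mm thick) where the caddy can hang, 204 mm up; axes as the stand's. The post (16 mm thick, 220 mm tall) is 55 mm off in +x; the bar points in -x and ends 49 mm before this point in an upturned tip, its top 22 mm above this point. Bring the bail bar across the hook (caddy x along or against stand x), in from the tip's side above the tip, and lower it.
- caddy: The loose yellow caddy (60 x 80 x 165 mm with bail and tab); origin at the centre of its underside.
- stand: The fixed dark steel hook stand; origin at the centre of its round 100 mm foot on the worktop; hook points to its -x.
- locker: The fixed white vial locker with a blue barred gate; origin on the gate's upright hinge axis at worktop height. +x runs into the locker, +y along the shut gate from hinge to free end (218 mm). Its deck top is 130 mm up and carries both catches. The gate reaches from 16 to 112 mm above the worktop, its two steel lugs to 146 mm.
- orange_catch_mid (a point): Where the catch with the ORANGE tab is squeezed, across y, 158 mm up; axes as the locker's. Fixed black post at +y (outer face 14 mm from here); orange tab at -y (outer face 24 mm from here, slides 14 mm in +y, about 4 N). Each is 8 mm thick, 24 mm wide along x, and reaches 20 mm above this point; the deck is 28 mm below it. Either catch may be nearer the hinge.
- green_catch_mid (a point): The same point of the catch with the GREEN tab, which is built alike.
- orange_tab (a joint): Travel of the orange tab in m: 0 locked (steel bolt before the gate's lug), 0.014 squeezed home and free of the lug. It stays where it is left.
- green_tab (a joint): Travel of the green tab, likewise.
- gate (a joint): Gate angle in rad: 0 shut, 1.75 at its stop; the free end swings to the locker's -x (counter-clockwise from above). A light spring (0.05 N m shut, 0.2 N m wide) closes it; a sprung roller at the hinge makes a detent from about 0.5 to 1.0 rad (about 3 N at the post). Let go beyond it, the gate falls back to rest at the detent, at about 1 rad.
- post_grip (a point): Place to grip on the gate's upright round black pull post, 18 mm in diameter, 150 mm up; the post stands free from 38 mm below this point to 24 mm above it. Gate shut, it lies 40 mm towards locker -x and 112 mm along +y from the hinge axis, so it moves on an arc of 119 mm radius. The post may turn in the fingers.
- pull_post: The pull post and its blue bracket, fixed on the gate; origin on the gate's top.
- jar: White screw-lid jar, 77 mm across, 91 mm high, bystander; origin at its underside.
- tape: Yellow roll of tape lying flat, 70 mm across, 19 mm high, bystander; origin at its underside.
- timer: White bench timer with coloured keys, 58 x 62 x 16 mm, bystander; origin at its underside.

How it is judged:
By the outcome, as a careful person would: the job done as asked, in the order asked, and still so for the second after the job is handed in, while the arm keeps its last pose, push and grip.
It also fails if it takes over 64 s, if anything falls off the work surface, if the arm or the gripper's body presses on something with over 40 N, if the wrist force passes 120 N, or if a joint passes its speed limit or range.

### The arm

A 6-joint arm with a two-finger parallel gripper is mounted at the origin on a cart in front of the work surface, level with it; the furniture and walls round the work are solid. World frame = base frame: x ahead of the robot, y to its left, z up, the work surface at z = 0. Lengths are in m, angles in rad, forces in N, time in s.
With the tool pointing down it reaches from about 0.325 to 0.775 m from the base axis. Payload 9.3 kg.
Tool frame: the origin (TCP) lies on the mounting face of the last link; the fingertips stand arm.nose_length ahead of it and the grasp point (between the pads) lies 155 mm ahead of it (arm.nose_length is the distance from the TCP to the fingertips, in m); z points along the fingers, y is the line along which they close (so a half turn about z gives the same grasp; the last joint's range is limited). The gripper opens to 85 mm and grips with 20 to 120 N. Pads are 22 mm wide; open, the fingers measure 114 mm over their backs; the gripper's body (76 mm by 85 mm) begins 54 mm behind the grasp point. The pads swing forward as they close: fully open they stand 13 mm farther back than shut.
Start: joints at [1.175, 0.259, 0.021, 1.334, 0, 1.418], TCP at [0.132, 0.534, 0.405] pointing down, gripper open.
Joint ranges: [-3.04, 3.04], [-0.91, 1.82], [-1.04, 1.36], [-1.92, 1.95], [-1.52, 1.45], [-3.14, 3.14]. Speed limits (rad/s): [2.22, 2.22, 2.79, 3.14, 3.14, 3.14].

### API

Orientations are given as [roll, pitch, yaw] about the fixed x, y, z axes, in that order (R = Rz(yaw) Ry(pitch) Rx(roll)).
In Python, from cell import readout, cams, job, arm gives the robot as it stands.
- The arm moves only by the tool servo_tool, never from a script. Its argument "commands" is a list of rows, each a list of 7 numbers: the closure, from 0 (fully open) to 1 (shut), then the shift along the world's x, y, z in m, then the turn, a rotation vector about the world's x, y, z in degrees. In form: [[jaw, tx, ty, tz, wx, wy, wz], ...]. A call has 1 to 10 rows; each row is the pose to reach, as a shift and turn from the pose commanded when the call began; what a row does not reach only later rows make up. A row lasts 1/12 s, in which the tool goes at most 41.7 mm and 7.16 degrees, less where a joint would pass 70% of its speed; a pose out of reach is approached as far as the arm can. A call with a gripper value outside its range is refused whole. The fingers move at their own pace and stop on an object; the grip force is fixed at half the most. Time passes only in rows, so rows that repeat a pose let the fingers close. It gives the time, the measured TCP pose, the force, the opening and the grip force at its end, in the units of the state.
- readout.get_state(): the state, without advancing time (a new reading comes with each control period).
- cams.capture(name): name is "scene" or "top" or "wrist"; returns a dict with "frame" (384x512x3 uint8, red, green, blue), "fx", "fy", "cx", "cy" (pixels), "R" (3x3) and "t" (3): a world point X has camera coordinates R X + t; the wrist camera has in their place "hand_eye" (4x4, takes a point from camera to tool coordinates, whose origin is the TCP and whose axes are the flange's). Camera axes: x right, y down, z forward; pixel columns grow to the right and rows downward; lengths in m; the calibration is good to about 2 mm. A picture is of the moment at which its call begins: read the wrist's pose just before it. There is no depth.
- job.job_done(): hands the job in; it is judged then, once.
The state is a dict: "clock": time; "joint_pos": joint angles; "joint_vel": joint speeds; "joint_efforts": joint torques, N m; "eef_pos": TCP position; "tool_rot": TCP orientation; "ft_force": force on the tool from outside, world axes, zero at the start; "ft_torque": the same for the moment, N m; "finger_gap": finger opening in m; "grip_force": force on a finger pad.
Only numpy, scipy, OpenCV 4.12 (cv2) and the standard library are available. Lean on these libraries where they do the work, as an engineer would, in place of code of your own. Each camera call takes 0.05 s, during which the arm holds its last target. There are 200 camera calls.

## Working session

There is one attempt and no reset: what is moved stays moved. The work goes in short steps, Python scripts to look and compute and a tool call to move; the robot and the scene stay as the last step left them, time stands still between calls to the robot, and variables do not carry over. Pictures are saved under pics/ and viewed, at most 10 in all, crops included, and the job is handed in when it is done.

Besides the shell and the picture viewer there is one more tool, called by a JSON object that holds its "fn" and its "kwargs", one argument or row to a line. servo_tool: Moves the arm, as the interface text tells. Its arguments: {"type":"object","properties":{"commands":{"type":"array"}},"required":["commands"]}

```bash
mkdir -p pics; ls; python3 - <<'E'
from cell import readout,cams,arm
import cv2,json
s=readout.get_state();print(s['clock'],s['eef_pos'],s['tool_rot'],s['finger_gap'],arm.nose_length)
import numpy as np
for n in('scene','top'):
    c=cams.capture(n);f=c['frame'];cv2.imwrite(f'pics/{n}.png',cv2.resize(f[:,:,::-1],(800,600),interpolation=cv2.INTER_CUBIC))
    np.savez(f'pics/{n}.npz',**c)
    print(n,c['fx'],c['fy'],c['cx'],c['cy'],np.round(-c['R'].T@c['t'],3),np.round(c['R'],3).tolist())
E
```

```text
pics
0.0 [0.13219357 0.53381946 0.40408048] [-3.14029521e+00 -2.19845621e-04  2.89879826e+00] 0.08562578935727166 0.1734
scene 485.5242472397176 485.5242472397176 252.50686406671352 190.7869642467603 [ 0.868 -1.256  1.126] [[0.974, 0.227, 0.007], [0.144, -0.592, -0.793], [-0.176, 0.773, -0.609]]
top 393.3372199239414 393.3372199239414 256.33931743961426 194.52286486584148 [ 0.464 -0.024  1.169] [[0.023, -1.0, -0.005], [-0.993, -0.022, -0.113], [0.113, 0.008, -0.994]]
```

View pics/scene.png

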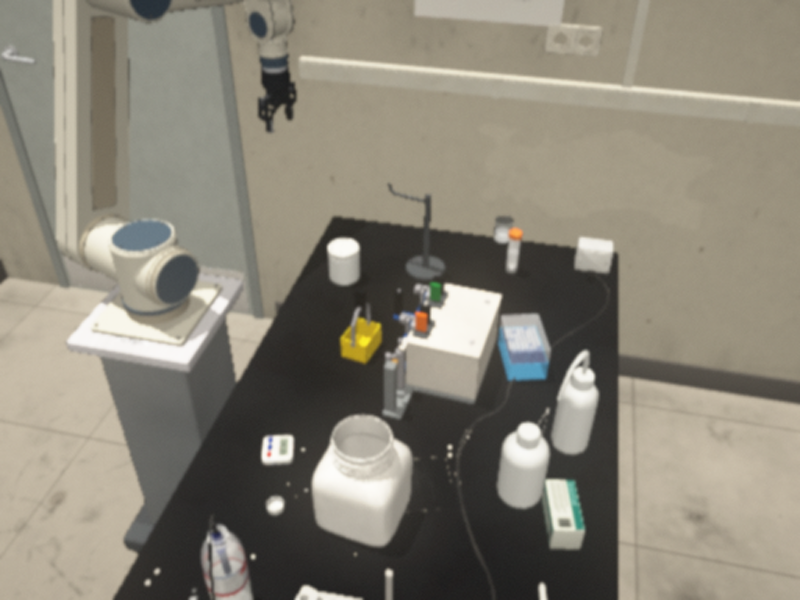

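View pics/top.png

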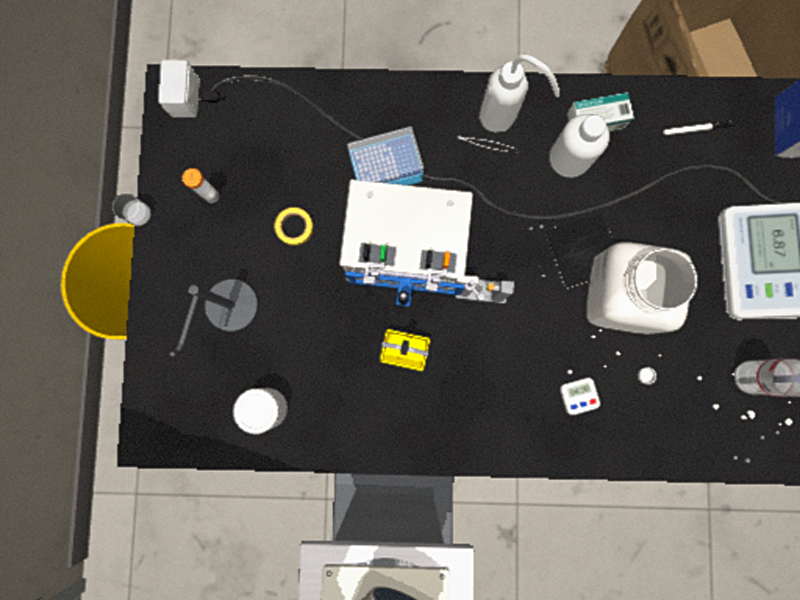

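```bash
python3 - <<'E'
import numpy as np,cv2
f=np.load('pics/top.npz')['frame'][:,:,::-1]
cv2.imwrite('pics/topc.png',cv2.resize(f[110:260,100:300],(800,600),interpolation=cv2.INTER_CUBIC)) # x4
f=np.load('pics/scene.npz')['frame'][:,:,::-1]
cv2.imwrite('pics/scenec.png',cv2.resize(f[110:275,205:345],(680,800),interpolation=cv2.INTER_CUBIC)[:600]) 
cv2.imwrite('pics/scenec.png',cv2.resize(f[112:262,205:355],(600,600),interpolation=cv2.INTER_CUBIC))
E
```

```text
(no output)
```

View pics/topc.png

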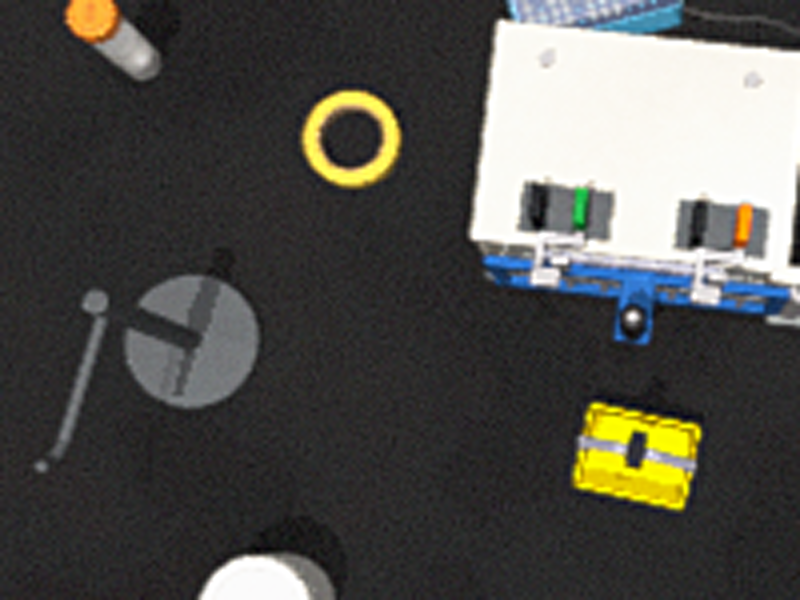

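View pics/scenec.png

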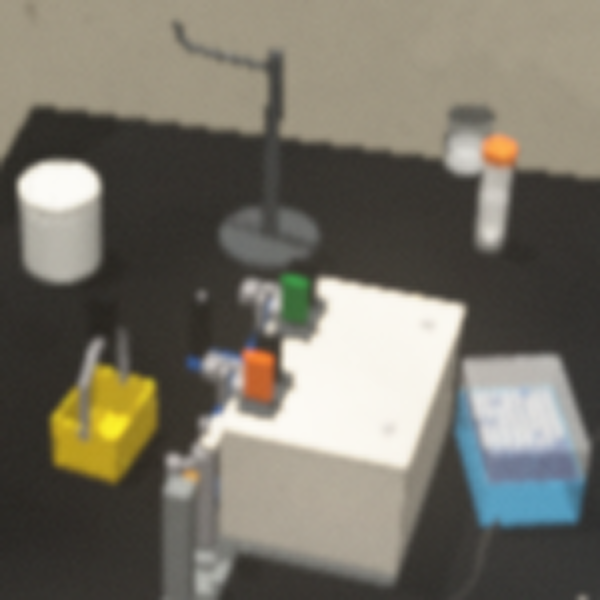

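```bash
cat > h.py <<'E'
import numpy as np
def ray(c,u,v,z):
    R,t=c['R'],c['t']; C=-R.T@t
    d=R.T@np.array([(u-c['cx'])/c['fx'],(v-c['cy'])/c['fy'],1]); return C+d*(z-C[2])/d[2]
def proj(c,X):
    p=c['R']@X+c['t']; return np.array([c['fx']*p[0]/p[2]+c['cx'],c['fy']*p[1]/p[2]+c['cy']])
E
python3 - <<'E'
from h import *
c=dict(np.load('pics/top.npz'));s=dict(np.load('pics/scene.npz'))
P={}
for n,u,v,z in [('foot',192,341,.006),('posttop',95,301,.22),('tip',41,466,.226),('barbend',57,453,.204),('tabtop',637,449,.167),('tab_hi',639,434,.167),('bailL',583,442,.075),('bailR',690,465,.075),('pull',632,315,.174),
 ('gtab',581,190,.178),('gtabB',581,226,.178),('gblk',540,203,.178),('otab',743,222,.178),('oblk',699,220,.178),('deckL',500,20,.13),('deckFL',472,240,.13),('jar',262,600,.091),
 ('trayTL',592,403,.05),('trayTR',700,427,.05),('trayBR',685,510,.05),('trayBL',574,488,.05)]:
    X=ray(c,100+u/4,110+v/4,z);P[n]=X;q=proj(s,X);print(n,X.round(3),((q-[205,112])*4).round())
E
```

```text
foot [0.587 0.307 0.006] [265. 237.]
posttop [0.587 0.306 0.22 ] [272.  49.]
tip [0.486 0.331 0.226] [173.  19.]
barbend [0.495 0.33  0.204] [181.  41.]
tabtop [ 0.507 -0.026  0.167] [ 96. 290.]
tab_hi [ 0.517 -0.027  0.167] [106. 293.]
bailL [0.515 0.012 0.075] [118. 352.]
bailR [ 0.501 -0.063  0.075] [ 79. 403.]
pull [ 0.592 -0.021  0.174] [197. 295.]
gtab [0.671 0.014 0.178] [301. 280.]
gtabB [0.648 0.013 0.178] [273. 276.]
gblk [0.662 0.04  0.178] [296. 260.]
otab [ 0.653 -0.09   0.178] [254. 354.]
oblk [ 0.653 -0.062  0.178] [262. 332.]
deckL [0.798 0.074 0.13 ] [459. 305.]
deckFL [0.646 0.088 0.13 ] [286. 271.]
jar [0.402 0.226 0.091] [ 62. 185.]
trayTL [0.544 0.007 0.05 ] [150. 382.]
trayTR [ 0.529 -0.07   0.05 ] [110. 436.]
trayBR [ 0.47  -0.061  0.05 ] [ 46. 418.]
trayBL [0.483 0.018 0.05 ] [ 86. 364.]
```

{"fn": "servo_tool", "kwargs": {
  "commands": [
    [0,0.2,-0.3,0,0,0,0],
    [0,0.2,-0.3,0,0,0,0],
    [0,0.2,-0.3,0,0,0,0],
    [0,0.2,-0.3,0,0,0,0],
    [0,0.2,-0.3,0,0,0,0],
    [0,0.2,-0.3,0,0,0,0],
    [0,0.2,-0.3,0,0,0,0],
    [0,0.2,-0.3,0,0,0,0],
    [0,0.2,-0.3,0,0,0,0],
    [0,0.2,-0.3,0,0,0,0]
  ]
}}

```text
clock: 0.93
eef_pos: [0.3343, 0.2307, 0.4045]
tool_rot: [-3.141, 0.001, 2.894]
ft_force: [0.0, -0.2, -0.2]
finger_gap: 0.0854
grip_force: 0.0
```

{"fn": "servo_tool", "kwargs": {
  "commands": [
    [0,0.175,-0.26,0,0,0,3.3],
    [0,0.175,-0.26,0,0,0,3.3],
    [0,0.175,-0.26,0,0,0,3.3],
    [0,0.175,-0.26,0,0,0,3.3],
    [0,0.175,-0.26,0,0,0,3.3],
    [0,0.175,-0.26,0,0,0,3.3],
    [0,0.175,-0.26,0,0,0,3.3],
    [0,0.175,-0.26,0,0,0,3.3],
    [0,0.175,-0.26,0,0,0,3.3],
    [0,0.175,-0.26,0,0,0,3.3]
  ]
}}

```text
clock: 1.77
eef_pos: [0.5077, -0.0269, 0.4038]
tool_rot: [3.141, -0.002, 2.954]
ft_force: [-0.0, -0.3, 0.7]
finger_gap: 0.0854
grip_force: 0.0
```

```bash
cat >> h.py <<'E'
from scipy.spatial.transform import Rotation as Ro
def wcam():
    from cell import readout,cams
    s=readout.get_state(); c=dict(cams.capture('wrist'))
    T=np.eye(4);T[:3,:3]=Ro.from_euler('xyz',s['tool_rot']).as_matrix();T[:3,3]=s['eef_pos']
    M=np.linalg.inv(T@c['hand_eye']);c['R']=M[:3,:3];c['t']=M[:3,3];return s,c
E
python3 - <<'E'
from h import *
import cv2
s,c=wcam();print(s['clock'],s['eef_pos'],s['tool_rot'],s['finger_gap'],s['ft_force'])
np.savez('pics/w1.npz',**c);cv2.imwrite('pics/w1.png',c['frame'][:,:,::-1])
for n,X in dict(tab=[.507,-.026,.167],trayTL=[.544,.007,.05],pull=[.592,-.021,.174]).items():print(n,proj(c,np.array(X)).round())
E
```

```text
1.7667 [ 0.50772473 -0.02686126  0.40382571] [ 3.14134685e+00 -1.78488367e-03  2.95438101e+00] 0.08540830996416057 [-0.03733692 -0.33680879  0.67175948]
tab [254. 203.]
trayTL [289. 196.]
pull [280. 306.]
```

View pics/w1.png

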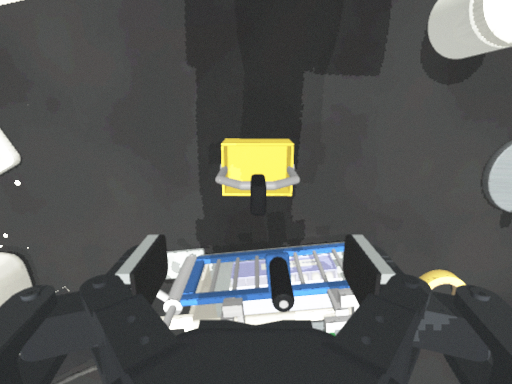

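{"fn": "servo_tool", "kwargs": {
  "commands": [
    [0,0,0.001,-0.03,0,0,0],
    [0,0,0.001,-0.06,0,0,0],
    [0,0,0.001,-0.085,0,0,0],
    [0,0,0.001,-0.1,0,0,0],
    [0,0,0.001,-0.1,0,0,0],
    [1,0,0.001,-0.1,0,0,0],
    [1,0,0.001,-0.1,0,0,0],
    [1,0,0.001,-0.1,0,0,0],
    [1,0,0.001,-0.1,0,0,0],
    [1,0,0.001,-0.1,0,0,0]
  ]
}}

```text
clock: 2.65
eef_pos: [0.5073, -0.0251, 0.3055]
tool_rot: [-3.142, 0.002, 2.956]
ft_force: [0.9, -0.1, 0.4]
finger_gap: 0.0255
grip_force: 0.0
```

{"fn": "servo_tool", "kwargs": {
  "commands": [
    [1,0,0,0,0,0,0],
    [1,0,0,0,0,0,0],
    [1,0,0,0,0,0,0],
    [1,0,0,0,0,0,0]
  ]
}}

```text
clock: 2.98
eef_pos: [0.5074, -0.0251, 0.3052]
tool_rot: [3.141, 0.001, 2.956]
ft_force: [0.6, 2.2, 5.6]
finger_gap: 0.0114
grip_force: 59.3
```

{"fn": "servo_tool", "kwargs": {
  "commands": [
    [1,0,0,0.01,0,0,0],
    [1,0,0,0.03,0,0,0],
    [1,0,0,0.055,0,0,0],
    [1,-0.005,0,0.08,0,0,0],
    [1,-0.015,0.01,0.105,0,0,0],
    [1,-0.03,0.02,0.13,0,0,0],
    [1,-0.045,0.04,0.15,0,0,0],
    [1,-0.06,0.06,0.155,0,0,0],
    [1,-0.07,0.085,0.155,0,0,0],
    [1,-0.08,0.11,0.155,0,0,0]
  ]
}}

```text
clock: 3.82
eef_pos: [0.4262, 0.0854, 0.4608]
tool_rot: [-3.142, 0.001, 2.955]
ft_force: [0.7, 0.0, -2.1]
finger_gap: 0.0112
grip_force: 58.5
```

{"fn": "servo_tool", "kwargs": {
  "commands": [
    [1,0,0.025,0,0,0,0],
    [1,0,0.05,0,0,0,-0.5],
    [1,0,0.08,0,0,0,-1],
    [1,0,0.11,0,0,0,-1.5],
    [1,0,0.14,0,0,0,-2],
    [1,0,0.17,0,0,0,-2.5],
    [1,0,0.2,0,0,0,-3],
    [1,0,0.225,0,0,0,-3],
    [1,0,0.245,0,0,0,-3],
    [1,0,0.26,0,0,0,-3]
  ]
}}

```text
clock: 4.65
eef_pos: [0.427, 0.3465, 0.4597]
tool_rot: [-3.141, -0.0, 2.905]
ft_force: [0.6, -0.6, -2.3]
finger_gap: 0.0109
grip_force: 58.5
```

```bash
python3 - <<'E'
from h import *
from cell import cams
import cv2
s,c=wcam();print(s['clock'],s['eef_pos'],s['tool_rot'],s['finger_gap'],s['ft_force'])
np.savez('pics/w2.npz',**c)
t=cams.capture('top')
a=cv2.resize(t['frame'][100:250,50:250],(800,600),interpolation=cv2.INTER_CUBIC)[:,:440]
b=cv2.resize(c['frame'],(360,270))
o=np.zeros((600,800,3),np.uint8);o[:,:440]=a;o[:270,440:]=b
b=cams.capture('scene')['frame'][60:180,150:310];o[300:570,440:]=cv2.resize(b,(360,270),interpolation=cv2.INTER_CUBIC)
cv2.imwrite('pics/w2.png',o[:,:,::-1])
E
```

```text
4.65 [0.42695147 0.34649139 0.45965545] [-3.14104741e+00 -4.72776236e-04  2.90513138e+00] 0.01092937564298278 [ 0.56810148 -0.62501402 -2.27567798]
```

View pics/w2.png

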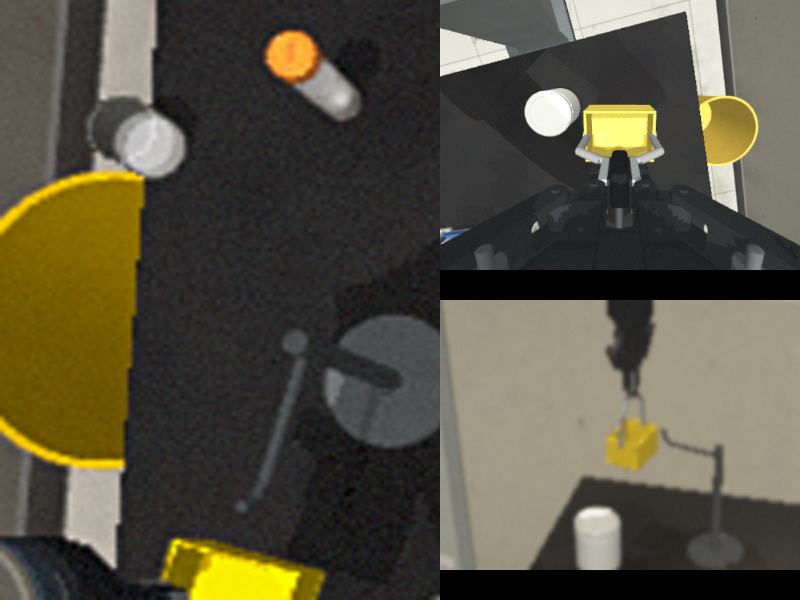

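{"fn": "servo_tool", "kwargs": {
  "commands": [
    [1,0,0,-0.015,0,0,0],
    [1,0,0,-0.028,0,0,0],
    [1,0,0,-0.028,0,0,0],
    [1,0.015,-0.004,-0.028,0,0,0],
    [1,0.035,-0.009,-0.028,0,0,0],
    [1,0.055,-0.014,-0.028,0,0,0],
    [1,0.075,-0.019,-0.028,0,0,0],
    [1,0.095,-0.024,-0.028,0,0,0],
    [1,0.105,-0.026,-0.028,0,0,0],
    [1,0.105,-0.026,-0.028,0,0,0]
  ]
}}

```text
clock: 5.63
eef_pos: [0.5345, 0.3175, 0.4316]
tool_rot: [-3.141, 0.0, 2.901]
ft_force: [-0.5, -0.5, -2.3]
finger_gap: 0.0115
grip_force: 58.8
```

{"fn": "servo_tool", "kwargs": {
  "commands": [
    [1,0,0,-0.01,0,0,0],
    [1,0,0,-0.02,0,0,0],
    [1,0,0,-0.028,0,0,0],
    [1,0,0,-0.032,0,0,0],
    [1,0,0,-0.035,0,0,0],
    [1,0,0,-0.035,0,0,0]
  ]
}}

```text
clock: 6.13
eef_pos: [0.5317, 0.3191, 0.396]
tool_rot: [-3.141, -0.001, 2.905]
ft_force: [0.2, -0.6, -0.3]
finger_gap: 0.0118
grip_force: 58.7
```

{"fn": "servo_tool", "kwargs": {
  "commands": [
    [1,0,0,-0.001,0,0,0],
    [1,0,0,-0.002,0,0,0],
    [1,0,0,-0.002,0,0,0]
  ]
}}

```text
clock: 6.38
eef_pos: [0.5322, 0.319, 0.395]
tool_rot: [3.141, 0.0, 2.904]
ft_force: [0.2, 0.8, -0.8]
finger_gap: 0.011
grip_force: 58.9
```

```bash
python3 - <<'E'
from h import *
from cell import cams
import cv2
s,c=wcam();print(s['clock'],s['eef_pos'],s['tool_rot'],s['finger_gap'],s['ft_force'])
t=cams.capture('top')
a=cv2.resize(t['frame'][100:250,50:250],(800,600),interpolation=cv2.INTER_CUBIC)[:,:440]
b=cv2.resize(c['frame'],(360,270))
o=np.zeros((600,800,3),np.uint8);o[:,:440]=a;o[:270,440:]=b
b=cams.capture('scene')['frame'][70:170,200:333];o[300:570,440:]=cv2.resize(b,(360,270),interpolation=cv2.INTER_CUBIC)
cv2.imwrite('pics/w3.png',o[:,:,::-1])
E
```

```text
6.3833 [0.53217129 0.31896875 0.39497254] [3.14112150e+00 4.02736605e-04 2.90421424e+00] 0.011028650390179731 [ 0.20853395  0.84611431 -0.83936833]
```

View pics/w3.png

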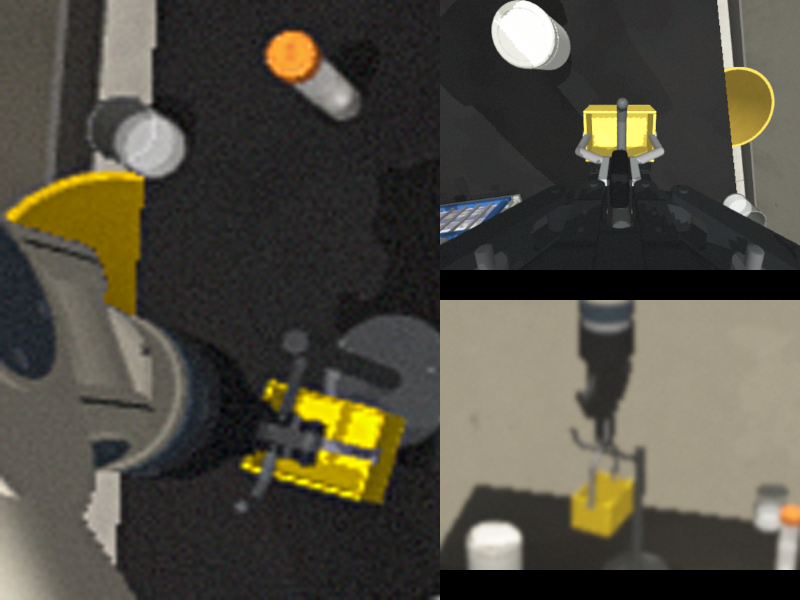

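{"fn": "servo_tool", "kwargs": {
  "commands": [
    [1,0,0,-0.001,0,0,0],
    [1,0,0,-0.002,0,0,0],
    [1,0,0,-0.002,0,0,0],
    [1,0,0,-0.002,0,0,0]
  ]
}}

```text
clock: 6.87
eef_pos: [0.532, 0.3189, 0.3944]
tool_rot: [3.14, 0.002, 2.904]
ft_force: [-3.6, 0.2, 10.0]
finger_gap: 0.011
grip_force: 60.8
```

Contact: seated on the hook. Release slowly, then rise.

{"fn": "servo_tool", "kwargs": {
  "commands": [
    [1,0,0,0.001,0,0,0],
    [0.9,0,0,0.001,0,0,0],
    [0.8,0,0,0.001,0,0,0],
    [0.7,0,0,0.001,0,0,0],
    [0.6,0,0,0.001,0,0,0],
    [0.4,0,0,0.001,0,0,0],
    [0.2,0,0,0.001,0,0,0],
    [0,0,0,0.001,0,0,0],
    [0,0,0,0.001,0,0,0],
    [0,0,0,0.001,0,0,0]
  ]
}}

```text
clock: 7.7
eef_pos: [0.5322, 0.3189, 0.3936]
tool_rot: [-3.141, -0.0, 2.904]
ft_force: [-0.2, -0.1, -0.2]
finger_gap: 0.0855
grip_force: 0.0
```

{"fn": "servo_tool", "kwargs": {
  "commands": [
    [0,0,0,0.01,0,0,0],
    [0,0,0,0.03,0,0,0],
    [0,0,0,0.055,0,0,0],
    [0,0,0,0.08,0,0,0],
    [0,0,0,0.08,0,0,0]
  ]
}}

```text
clock: 8.12
eef_pos: [0.5319, 0.3188, 0.4795]
tool_rot: [3.137, 0.006, 2.904]
ft_force: [0.0, -0.4, 1.0]
finger_gap: 0.0853
grip_force: 0.0
```

```bash
python3 - <<'E'
from h import *
# locker estimate from top-view points, template fit
c=dict(np.load('pics/top.npz'))
g=lambda u,v,z:ray(c,100+u/4,110+v/4,z)
y0=-0.09
for n,tab,blk in(('orange',g(743,222,.178),g(699,220,.178)),('green',g(581,208,.178),g(540,205,.178))):
    for y in(-.08,-.1):
        Y=np.array([-np.sin(y),np.cos(y),0]);  # tab centre at -20, blk centre at +10
        print(n,((tab+20e-3*Y)[:2]).round(4),((blk-10e-3*Y)[:2]).round(4))
p=g(632,315,.174);print(p)
for y in(-.08,-.09,-.1):
    R=np.array([[np.cos(y),-np.sin(y)],[np.sin(y),np.cos(y)]]);print('hinge',y,p[:2]-R@[-.04,.112])
w=dict(np.load('pics/w1.npz'))
print('pull wrist',ray(w,283,303,.174),'bot',ray(w,276,262,.112))
E
```

```text
orange [ 0.6544 -0.0704] [ 0.6526 -0.0722]
orange [ 0.6548 -0.0705] [ 0.6524 -0.0722]
green [0.6612 0.0333] [0.6601 0.0297]
green [0.6616 0.0333] [0.66   0.0297]
[ 0.59181804 -0.02079931  0.174     ]
hinge -0.08 [ 0.62273967 -0.13563769]
hinge -0.09 [ 0.62158976 -0.13594116]
hinge -0.1 [ 0.62043687 -0.13623312]
pull wrist [ 0.59009893 -0.01844405  0.174     ] bot [ 0.58885789 -0.01944872  0.112     ]
```

{"fn": "servo_tool", "kwargs": {
  "commands": [
    [0,0.06,-0.2,0,0,0,4.5],
    [0,0.06,-0.2,0,0,0,4.5],
    [0,0.06,-0.2,0,0,0,4.5],
    [0,0.06,-0.2,0,0,0,4.5],
    [0,0.122,-0.388,-0.03,0,0,9],
    [0,0.122,-0.388,-0.06,0,0,9],
    [0,0.122,-0.388,-0.06,0,0,9],
    [0,0.122,-0.388,-0.06,0,0,9],
    [0,0.122,-0.388,-0.06,0,0,9],
    [0,0.122,-0.388,-0.06,0,0,9]
  ]
}}

```text
clock: 8.95
eef_pos: [0.6544, -0.0714, 0.4136]
tool_rot: [-3.141, 0.001, 3.061]
ft_force: [1.0, 1.1, -0.1]
finger_gap: 0.0854
grip_force: 0.0
```

{"fn": "servo_tool", "kwargs": {
  "commands": [
    [0,0,0,0,0,0,0],
    [0,0,0,0,0,0,0],
    [0,0,0,0,0,0,0]
  ]
}}

```text
clock: 9.2
eef_pos: [0.6542, -0.0693, 0.414]
tool_rot: [3.141, -0.0, 3.06]
ft_force: [0.8, 0.5, 0.1]
finger_gap: 0.0858
grip_force: 0.0
```

```bash
python3 - <<'E'
from h import *
from cell import cams
import cv2
s,c=wcam();print(s['clock'],s['eef_pos'],s['tool_rot'],s['finger_gap'],s['joint_pos'])
np.savez('pics/w4.npz',**c)
o=np.zeros((600,800,3),np.uint8);o[:300,:400]=cv2.resize(c['frame'],(400,300))
o[:300,400:]=cv2.resize(cams.capture('scene')['frame'][90:210,200:360],(400,300),interpolation=cv2.INTER_CUBIC)
t=cams.capture('top')['frame']
o[300:,:400]=cv2.resize(t[120:240,80:240],(400,300),interpolation=cv2.INTER_CUBIC)
o[300:,400:]=cv2.resize(t[120:210,210:330],(400,300),interpolation=cv2.INTER_CUBIC)
cv2.imwrite('pics/w4.png',o[:,:,::-1])
for n,X in dict(otab=[.654,-.0905,.178],oblk=[.653,-.0615,.178],pull=[.591,-.02,.174]).items():print(n,proj(c,np.array(X))/1.28)
S=dict(np.load('pics/scene.npz'))
for z in(.1,.15,.2):print(z,(proj(S,np.array([.6,-.15,z]))-[205,112])*4)
E
```

```text
9.2 [ 0.6541782  -0.06927899  0.41396839] [ 3.14133498e+00 -3.58638106e-05  3.06037675e+00] 0.08575423245964055 [-2.32983245e-01  4.48486921e-01  3.31437014e-01  1.45382083e+00
  2.49287415e-04 -1.51767349e-01]
otab [174.907041   160.50010764]
oblk [205.6405935  157.12234045]
pull [247.57880966  84.91884628]
0.1 [169.9001007  467.20595549]
0.15 [169.93364477 418.8766101 ]
0.2 [169.96858257 368.53922374]
```

View pics/w4.png

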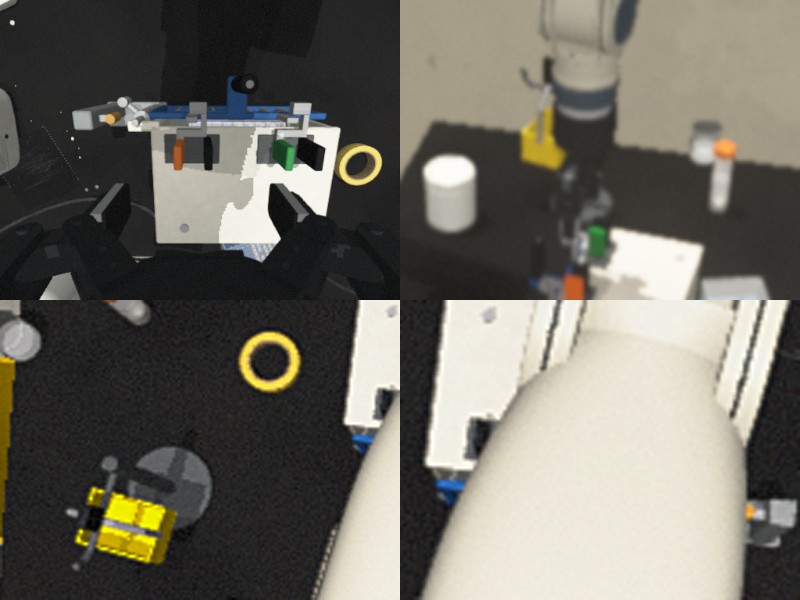

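{"fn": "servo_tool", "kwargs": {
  "commands": [
    [0,0,0.001,-0.03,0,0,0],
    [0,0,0.001,-0.06,0,0,0],
    [0,0,0.001,-0.085,0,0,0],
    [0,0,0.001,-0.095,0,0,0],
    [0,0,0.001,-0.095,0,0,0],
    [0.3,0,0.001,-0.095,0,0,0],
    [0.45,0,0.001,-0.095,0,0,0],
    [0.5,0,0.001,-0.095,0,0,0],
    [0.55,0,0.001,-0.095,0,0,0],
    [0.6,0,0.001,-0.095,0,0,0]
  ]
}}

```text
clock: 10.18
eef_pos: [0.6545, -0.0687, 0.3202]
tool_rot: [-3.14, 0.003, 3.061]
ft_force: [-0.1, -4.5, 2.9]
finger_gap: 0.0346
grip_force: 2.0
```

{"fn": "servo_tool", "kwargs": {
  "commands": [
    [0.65,0,0,0,0,0,0],
    [0.7,0,0,0,0,0,0],
    [0.75,0,0,0,0,0,0],
    [0.8,0,0,0,0,0,0],
    [0.8,0,0,0,0,0,0],
    [0.8,0,0,0,0,0,0]
  ]
}}

```text
clock: 10.68
eef_pos: [0.6543, -0.068, 0.3195]
tool_rot: [-3.141, 0.001, 3.061]
ft_force: [-0.2, -1.8, 6.4]
finger_gap: 0.0221
grip_force: 58.5
```

{"fn": "servo_tool", "kwargs": {
  "commands": [
    [0.5,0,0,0,0,0,0],
    [0.3,0,0,0,0,0,0],
    [0,0,0,0,0,0,0],
    [0,0,0,0.0,0,0,0],
    [0,0,0,0.03,0,0,0],
    [0,0,0,0.06,0,0,0],
    [0,0.003,0.04,0.06,0,0,0],
    [0,0.005,0.075,0.06,0,0,0],
    [0,0.007,0.102,0.06,0,0,0],
    [0,0.007,0.102,0.06,0,0,0]
  ]
}}

```text
clock: 11.52
eef_pos: [0.6611, 0.0384, 0.3787]
tool_rot: [3.14, -0.0, 3.065]
ft_force: [-0.3, -0.1, 0.1]
finger_gap: 0.0851
grip_force: 0.0
```

```bash
python3 - <<'E'
from h import *
from cell import cams
import cv2
s,c=wcam();print(s['clock'],s['eef_pos'],s['tool_rot'],s['finger_gap'])
np.savez('pics/w5.npz',**c);cv2.imwrite('pics/w5.png',cv2.resize(c['frame'][:,:,::-1],(800,600)))
for n,X in dict(gtab=[.662,.0116,.178],gblk=[.66,.0415,.178],oblk=[.653,-.0615,.178],pull=[.591,-.02,.174]).items():print(n,(proj(c,np.array(X))*1.5625).round())
E
```

```text
11.5167 [0.66105822 0.03839364 0.37865427] [ 3.13977644e+00 -3.34808569e-04  3.06523999e+00] 0.08512131907621061
gtab [326. 353.]
gblk [401. 343.]
oblk [139. 345.]
pull [219. 175.]
```

View pics/w5.png

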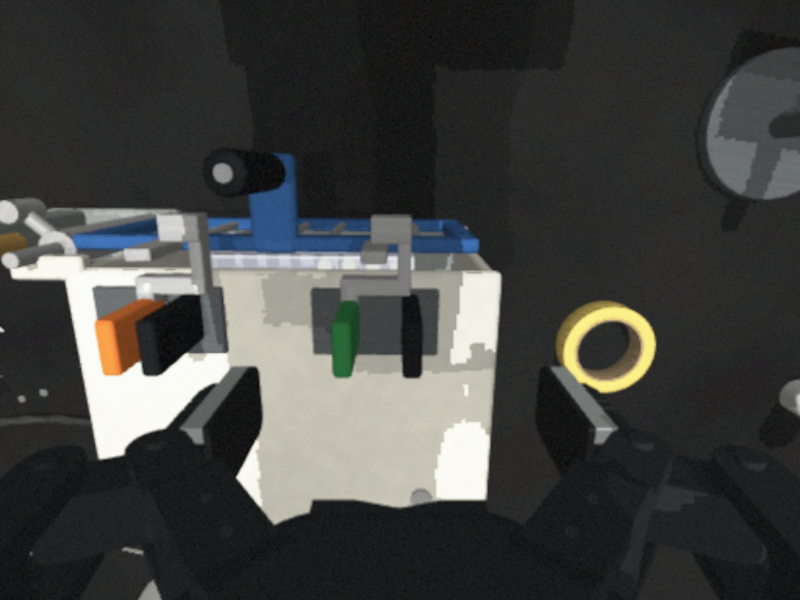

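{"fn": "servo_tool", "kwargs": {
  "commands": [
    [0,0,0.001,0,0,0,0],
    [0,0,0.001,-0.03,0,0,0],
    [0,0,0.001,-0.055,0,0,0],
    [0,0,0.001,-0.06,0,0,0],
    [0,0,0.001,-0.06,0,0,0],
    [0.3,0,0.001,-0.06,0,0,0],
    [0.45,0,0.001,-0.06,0,0,0],
    [0.5,0,0.001,-0.06,0,0,0],
    [0.55,0,0.001,-0.06,0,0,0],
    [0.6,0,0.001,-0.06,0,0,0]
  ]
}}

```text
clock: 12.4
eef_pos: [0.6614, 0.0343, 0.3199]
tool_rot: [-3.14, 0.002, 3.061]
ft_force: [0.9, -4.8, 2.5]
finger_gap: 0.0341
grip_force: 2.0
```

{"fn": "servo_tool", "kwargs": {
  "commands": [
    [0.65,0,0,0,0,0,0],
    [0.7,0,0,0,0,0,0],
    [0.75,0,0,0,0,0,0],
    [0.8,0,0,0,0,0,0],
    [0.8,0,0,0,0,0,0],
    [0.8,0,0,0,0,0,0]
  ]
}}

```text
clock: 12.9
eef_pos: [0.6614, 0.0362, 0.32]
tool_rot: [3.14, 0.002, 3.062]
ft_force: [1.3, 8.1, 8.8]
finger_gap: 0.0221
grip_force: 58.4
```

{"fn": "servo_tool", "kwargs": {
  "commands": [
    [0.5,0,0,0,0,0,0],
    [0.3,0,0,0,0,0,0],
    [0,0,0,0,0,0,0],
    [0,0,0,0.0,0,0,0],
    [0,0,0,0.03,0,0,0],
    [0,0,0,0.06,0,0,0],
    [0,-0.025,-0.02,0.06,0,0,0],
    [0,-0.05,-0.04,0.06,0,0,0],
    [0,-0.071,-0.055,0.06,0,0,0],
    [0,-0.071,-0.055,0.06,0,0,0]
  ]
}}

```text
clock: 13.73
eef_pos: [0.5873, -0.022, 0.3793]
tool_rot: [-3.141, -0.001, 3.059]
ft_force: [1.2, 0.6, 0.5]
finger_gap: 0.0854
grip_force: 0.0
```

{"fn": "servo_tool", "kwargs": {
  "commands": [
    [0,0,0,0,0,0,0],
    [0,0,0,0,0,0,0],
    [0,0,0,0,0,0,0]
  ]
}}

```text
clock: 13.98
eef_pos: [0.5908, -0.0198, 0.3784]
tool_rot: [3.141, -0.0, 3.061]
ft_force: [-0.5, 0.7, -0.2]
finger_gap: 0.0852
grip_force: 0.0
```

```bash
python3 - <<'E'
from h import *
from cell import cams
import cv2
s,c=wcam();print(s['clock'],s['eef_pos'],s['tool_rot'],s['finger_gap'])
o=np.zeros((600,800,3),np.uint8);o[:300,:400]=cv2.resize(c['frame'],(400,300))
o[:300,400:]=cv2.resize(cams.capture('scene')['frame'][90:210,200:360],(400,300),interpolation=cv2.INTER_CUBIC)
t=cams.capture('top')['frame']
o[300:,:400]=cv2.resize(t[120:240,80:240],(400,300),interpolation=cv2.INTER_CUBIC)
o[300:,400:]=cv2.resize(t[120:210,210:330],(400,300),interpolation=cv2.INTER_CUBIC)
cv2.imwrite('pics/w6.png',o[:,:,::-1])
for n,X in dict(pull=[.591,-.0195,.174],pr=[.591,-.0105,.174]).items():print(n,proj(c,np.array(X))/1.28)
E
```

```text
13.9833 [ 0.59083546 -0.01984863  0.37843929] [ 3.14135489e+00 -4.26166984e-05  3.06144145e+00] 0.08524805051505273
pull [197.63462046 171.38323217]
pr [208.78564912 170.55223762]
```

View pics/w6.png

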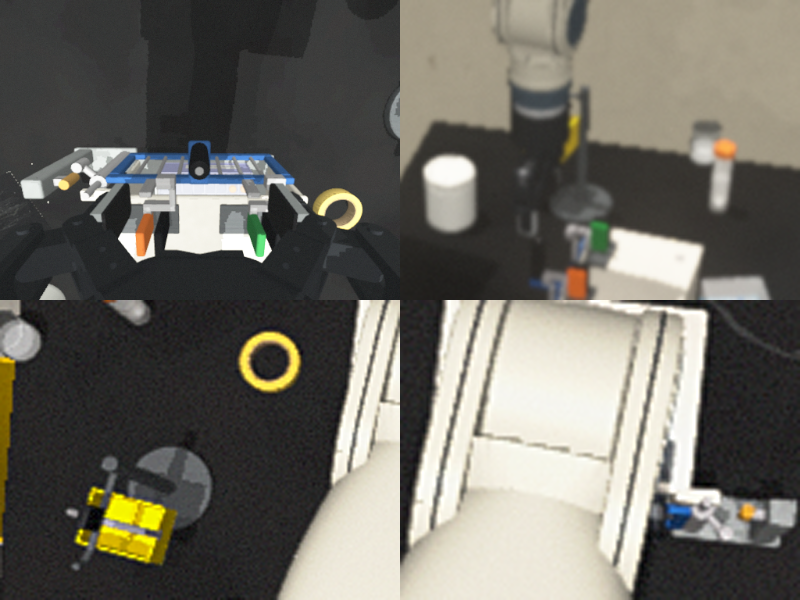

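{"fn": "servo_tool", "kwargs": {
  "commands": [
    [0,0,0.001,-0.03,0,0,0],
    [0,0,0.001,-0.06,0,0,0],
    [0,0,0.001,-0.071,0,0,0],
    [0,0,0.001,-0.071,0,0,0],
    [0.5,0,0.001,-0.071,0,0,0],
    [0.7,0,0.001,-0.071,0,0,0],
    [1,0,0.001,-0.071,0,0,0],
    [1,0,0.001,-0.071,0,0,0],
    [1,0,0.001,-0.071,0,0,0],
    [1,0,0.001,-0.071,0,0,0]
  ]
}}

```text
clock: 14.97
eef_pos: [0.5905, -0.0196, 0.3086]
tool_rot: [-3.14, 0.002, 3.061]
ft_force: [-1.2, -0.6, 1.2]
finger_gap: 0.0167
grip_force: 58.4
```

```bash
python3 - <<'E'
from h import *
y=-.085
R=lambda a:np.array([[np.cos(a),-np.sin(a)],[np.sin(a),np.cos(a)]])
p=np.array([-.04,.112]);H=[.622,-.1358]
for th in np.arange(0,1.66,.1):print(round(th,2),((R(y+th)-R(y))@p).round(4))
E
```

```text
0.0 [0. 0.]
0.1 [-0.0113 -0.0036]
0.2 [-0.0222 -0.0083]
0.3 [-0.0326 -0.0141]
0.4 [-0.0424 -0.0209]
0.5 [-0.0514 -0.0286]
0.6 [-0.0596 -0.0372]
0.7 [-0.0669 -0.0466]
0.8 [-0.0733 -0.0566]
0.9 [-0.0786 -0.0673]
1.0 [-0.0828 -0.0784]
1.1 [-0.0859 -0.0899]
1.2 [-0.0878 -0.1016]
1.3 [-0.0886 -0.1135]
1.4 [-0.0881 -0.1254]
1.5 [-0.0865 -0.1371]
1.6 [-0.0837 -0.1487]
```

{"fn": "servo_tool", "kwargs": {
  "commands": [
    [1,-0.006,-0.002,0,0,0,0],
    [1,-0.011,-0.004,0,0,0,0],
    [1,-0.017,-0.006,0,0,0,0],
    [1,-0.022,-0.008,0,0,0,0],
    [1,-0.0325,-0.014,0,0,0,0],
    [1,-0.0325,-0.014,0,0,0,0]
  ]
}}

```text
clock: 15.47
eef_pos: [0.556, -0.0333, 0.3085]
tool_rot: [3.141, -0.0, 3.061]
ft_force: [-3.0, 2.2, 6.4]
finger_gap: 0.0167
grip_force: 59.4
```

{"fn": "servo_tool", "kwargs": {
  "commands": [
    [1,-0.005,-0.0033,0,0,0,0],
    [1,-0.01,-0.007,0,0,0,0],
    [1,-0.0145,-0.0107,0,0,0,0],
    [1,-0.019,-0.0146,0,0,0,0],
    [1,-0.023,-0.019,0,0,0,0],
    [1,-0.027,-0.0232,0,0,0,0],
    [1,-0.031,-0.0278,0,0,0,0],
    [1,-0.0345,-0.0326,0,0,0,0],
    [1,-0.041,-0.0426,0,0,0,0],
    [1,-0.041,-0.0426,0,0,0,0]
  ]
}}

```text
clock: 16.3
eef_pos: [0.5129, -0.0743, 0.3084]
tool_rot: [3.137, -0.006, 3.063]
ft_force: [-19.9, 13.8, 21.5]
finger_gap: 0.0166
grip_force: 61.2
```

{"fn": "servo_tool", "kwargs": {
  "commands": [
    [1,-0.003,-0.0055,0,0,0,0],
    [1,-0.0053,-0.0107,0,0,0,0],
    [1,-0.0075,-0.0163,0,0,0,0],
    [1,-0.0095,-0.0218,0,0,0,0],
    [1,-0.011,-0.0275,0,0,0,0],
    [1,-0.0126,-0.0333,0,0,0,0],
    [1,-0.0136,-0.039,0,0,0,0],
    [1,-0.0145,-0.045,0,0,0,0],
    [1,-0.0153,-0.0569,0,0,0,0],
    [1,-0.0153,-0.0569,0,0,0,0]
  ]
}}

```text
clock: 17.13
eef_pos: [0.4992, -0.1328, 0.3081]
tool_rot: [3.141, -0.004, 3.061]
ft_force: [-12.3, 5.2, 15.1]
finger_gap: 0.0163
grip_force: 60.6
```

{"fn": "servo_tool", "kwargs": {
  "commands": [
    [1,-0.001,-0.006,0.0005,0,0,0],
    [1,-0.001,-0.012,0.001,0,0,0],
    [1,-0.001,-0.018,0.001,0,0,0],
    [1,0.0,-0.024,0.001,0,0,0],
    [1,0.0,-0.029,0.001,0,0,0],
    [1,0.0,-0.029,0.001,0,0,0],
    [1,0.0,-0.029,0.001,0,0,0]
  ]
}}

```text
clock: 17.72
eef_pos: [0.5008, -0.1612, 0.3082]
tool_rot: [3.14, -0.002, 3.062]
ft_force: [-0.2, 6.4, -1.0]
finger_gap: 0.0165
grip_force: 59.4
```

```bash
python3 - <<'E'
from h import *
from cell import cams,readout
import cv2
c=cams.capture('top');f=c['frame'];c=dict(c)
s=readout.get_state();print(s['eef_pos'],s['ft_force'],s['finger_gap'])
# blue gate pixels, projected at z=.112
h=cv2.cvtColor(f,cv2.COLOR_RGB2HSV);m=cv2.inRange(h,(100,150,60),(125,255,255));m[:140]=0;m[240:]=0;m[:,:180]=0;m[:,330:]=0
v,u=np.nonzero(m);print(len(u))
P=np.array([ray(c,a,b,.112)[:2] for a,b in zip(u,v)]);print(P.min(0),P.max(0))
rect=cv2.minAreaRect(P.astype(np.float32)*1000);print(rect)
y=cv2.inRange(h,(22,120,90),(33,255,255))
y[:,:100]=0;y[:,200:]=0
v,u=np.nonzero(y);k=v>180;print('caddy px',u[k].mean(),v[k].mean(),k.sum())
E
```

```text
[ 0.50082227 -0.1610411   0.30820353] [-0.46373974  5.09084677 -1.28250408] 0.01660087747638911
197
[ 0.46658245 -0.13975011] [ 0.60998337 -0.10890632]
((538.1585083007812, -125.25807189941406), (15.892765045166016, 146.09808349609375), 82.8249282836914)
caddy px 131.96036585365854 210.5731707317073 656
```

{"fn": "servo_tool", "kwargs": {
  "commands": [
    [1,0.001,-0.003,0,0,0,0],
    [1,0.001,-0.006,0,0,0,0],
    [1,0.001,-0.006,0,0,0,0],
    [1,0.001,-0.006,0,0,0,0],
    [1,0.001,-0.006,0,0,0,0],
    [1,0.001,-0.006,0,0,0,0]
  ]
}}

```text
clock: 18.27
eef_pos: [0.5019, -0.1671, 0.3082]
tool_rot: [3.14, -0.002, 3.061]
ft_force: [-1.8, 5.0, -1.8]
finger_gap: 0.0165
grip_force: 59.2
```

```bash
python3 - <<'E'
from cell import job,readout
s=readout.get_state();print(s['eef_pos'],s['ft_force'],s['finger_gap'],s['grip_force'])
if s['finger_gap']>.014: print(job.job_done())
E
```

```text
[ 0.50191824 -0.16711848  0.30821195] [-1.79062789  5.00125135 -1.83498485] 0.016548571615679235 59.24014627933502
the job is handed in; nothing more can be done
None
```

The job is handed in after about 18 s: the caddy hangs on the hook, both catches were squeezed home (orange, then green), and the gripper holds the gate by its post at about 90° open (worked out from the arm's position); no verdict was returned.

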